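# Close the roof pile and hold the drying blower's key switch on

## Robot

A 6-joint arm with a two-finger parallel gripper is mounted at the origin on the work surface; the furniture and walls round the work are solid. World frame = base frame: x ahead of the robot, y to its left, z up, the work surface at z = 0. Lengths are in m, angles in degrees, forces in N, time in s.
With the tool pointing down it reaches from about 0.325 to 0.775 m from the base axis. Payload 5.5 kg.
Tool frame: the origin (TCP) lies at the centre of the arm's flange, where the gripper is bolted on; the fingertips stand 182 mm ahead of it and the grasp point (between the pads) lies 163 mm ahead of it; z points along the fingers, y is the line along which they close (so a half turn about z gives the same grasp; the last joint's range is limited). The gripper opens to 88 mm and grips with 3 to 60 N. Pads are 20 mm wide; open, the fingers measure 115 mm over their backs; the gripper's body (75 mm by 178 mm) begins 61 mm behind the grasp point.
Start: joints at [62.412, 5.22, 70.514, -0, 104.267, -3.249], TCP at [0.247, 0.547, 0.405] pointing down, gripper open.
Joint ranges: [-164.24, 164.24], [-49.07, 125.15], [9.68, 141.18], [-86.29, 266.29], [3.28, 154.24], [-151.56, 151.56]. Speed limits (degrees/s): [147.25, 147.25, 172.46, 180, 180, 180].

## Interface

Orientations are given as [roll, pitch, yaw] about the fixed x, y, z axes, in that order (R = Rz(yaw) Ry(pitch) Rx(roll)).
In Python, from station import r gives the robot as it stands. The module is installed in compiled form; this text tells all that it offers. Calls block until the motion is done:
- r.reach(position, orientation): joint-space move of the TCP to a pose.
- r.servo_line(position, rotation=None, speed=0.15): straight line of the TCP; rotation=None keeps the orientation; speed is the mean speed in m/s.
- r.move_joints(angles): joint-space move.
- r.let_go() and r.grab(squeeze=None): open the fingers fully, or close them until they stop; squeeze is the grip in N (None keeps the last).
- r.wait(seconds).
- r.inverse_kinematics(position, orientation): joint angles nearest the present ones, or None.
- r.sense(): the state.
- r.snapshot(name): name is "scene" or "side" or "wrist"; returns a dict with "frame" (384x512x3 uint8, red, green, blue), "fx", "fy", "cx", "cy" (pixels), "R" (3x3) and "t" (3): a world point X has camera coordinates R X + t. Camera axes: x right, y down, z forward; pixel columns grow to the right and rows downward; lengths in m; the calibration is good to about 2 mm. A picture is of the moment at which its call begins. There is no depth.
A pose or a line that the arm cannot do raises r.IKError and nothing moves.
- r.hand_in(): hands the job in; it is judged then, once.
The state is a dict: "clock": time; "joints": joint angles; "joint_vel": joint speeds; "joint_torque": joint torques, N m; "tcp_pos": TCP position; "orientation": TCP orientation; "contact_force": force on the tool from outside, world axes, zero at the start; "torque": the same for the moment, N m; "opening": finger opening in m; "gripper_force": force on a finger pad.
Only numpy, scipy, OpenCV 4.12 (cv2) and the standard library are available. Lean on these libraries where they do the work, as an engineer would, in place of code of your own. Each camera call takes 0.05 s, during which the arm holds its last target. There are 200 camera calls.

## Task

Lay the roof plate with the raised ridge squarely on top of the pile of two flat roof plates in the drying tray, its edges in line with theirs, and let go of it. Then take the key from its wooden rest, push it fully home into the key switch of the drying blower, wiggling it a little past the stiff pins, and turn it a quarter turn clockwise. The switch springs back, so finish with the key still gripped and held fully turned, and leave the little barrel and bench at the back where they stand.

Things in the scene. Friction and masses are not known exactly. Their poses are not given: they have to be found in the camera images.
- plate_top: roof plate for the pile: sand-coloured slab 93 x 118 x 5 mm (x, y, z), 80 g, with one raised straight ridge on top, 7.5 mm wide, 112 mm long, parallel to the plate's y axis, middle at x = -12 mm, its top 13 mm above the underside. Pick it up by the ridge. Origin: centre of the underside, z up. It starts flat on the table, at the left or right.
- plate_mid: upper one of the two equal loose flat roof plates of the pile, 89 x 120 x 5 mm (x, y, z), no ridge; origin at the centre of its underside, z up, so its top is 5 mm above the origin. The ridged plate belongs centred on it with the long edges parallel (either way round).
- plate_low: lower plate of the pile, same shape as the upper one, lying in the tray; origin at the centre of its underside.
- tray: shallow grey drying tray, fixed to the table, 108 x 141 mm, rim 9 mm high, inner floor 5 mm above the table; the pile lies in it and its top is 15 mm above the table. Origin: centre of its underside.
- key: key, 40 g, upright in the wooden rest. Black bow 30 mm wide (key x) x 10 thick (y) x 32 tall; below it a round neck, 5 mm diameter, 9 long, then a flat steel bit 14 wide (x) x 5 thick (y) x 22 long, last 4 mm narrowed. Origin: tip of the bit, on the axis, z up; bow underside 31 mm, top 63 mm above the origin. Same after half a turn about z.
- rest: wooden key rest, fixed block 44 x 44 x 40 mm with a slot in its top in which the key stands, bow underside on the block's top. Lift the key straight up by 31 mm to free it. Origin: centre of its underside.
- keyhole (a point): centre of the keyhole in the switch's top face, 48 mm above the table, z up: a slot 17 mm long (x) x 7.5 mm (y). The key enters vertically, bit width along x, until the bow meets the face, 31 mm deep. Two spring pins press on the bit from 12 mm depth on: push 3 to 15 N. It turns only when within 4 mm of home; turned, it cannot come out.
- switch: key switch: grey box 66 x 66 x 48 mm with an aluminium top, fixed to the table, no other controls, one white tick on top at +x and one at -y of the keyhole. Origin: centre of its underside.
- cylinder (a joint): angle of the lock cylinder in the switch, rad: 0 with its slot in line with the keyhole, growing clockwise seen from above, end stop at 1.57. A spring (0.02 to 0.065 N m) turns it back to 0 when the key is let go. The key has about 0.2 rad of play in it, so turn the key slightly past a quarter, to the stop.
- barrel_up: bystander: small model barrel standing on end, 27 mm across, 34 mm tall; origin at the centre of its underside; leave it.
- bench: bystander: small model bench, 14 x 33 x 12 mm; leave it.
Mind the look-alikes: they are no part of the job. What is meant by the key is not blue or orange, and is the larger of those in its own colour.

How it is judged:
By the outcome, as a careful person would: the job done as asked, in the order asked, and still so for the second after the job is handed in, while the arm keeps its last pose, push and grip.
It also fails if it takes over 56 s, if anything falls off the work surface, if the arm or the gripper's body presses on something with over 40 N, if the wrist force passes 120 N, or if a joint passes its speed limit or range.

## Working session

There is one attempt and no reset: what is moved stays moved. The work goes in short steps, each a Python script; the robot and the scene stay as the last script left them, time stands still between calls to the robot, and variables do not carry over. Pictures are saved under pics/ and viewed, at most 10 in all, crops included, and the job is handed in when it is done.

```bash
mkdir -p pics
python3 - <<'E'
from station import r
import cv2,pickle,numpy as np
S={n:r.snapshot(n) for n in("scene","side","wrist")}
pickle.dump(S,open('s0.pkl','wb'))
for n in S:
    cv2.imwrite(f'pics/{n}0.png',cv2.cvtColor(S[n]['frame'],cv2.COLOR_RGB2BGR))
    s=S[n];print(n,s['fx'],s['cx'],s['cy'],(-np.array(s['R']).T@s['t']).round(3),np.array(s['R']).round(3).tolist())
print(r.sense())
E
```

```text
scene 377.2586410112302 257.96375029795524 186.89014910150368 [-0.06  -0.302  0.645] [[0.494, -0.87, -0.013], [-0.595, -0.327, -0.735], [0.635, 0.37, -0.678]]
side 415.0776290782263 256.1066039970497 191.45249715828595 [0.938 0.566 0.524] [[-0.787, 0.617, 0.023], [0.315, 0.433, -0.845], [-0.531, -0.657, -0.535]]
wrist 289.2461175030628 252.1295078764933 189.84441290397606 [0.184 0.575 0.383] [[0.412, 0.911, -0.001], [0.881, -0.398, 0.256], [0.233, -0.107, -0.967]]
{'clock': 0.15, 'joints': array([ 6.24124694e+01,  5.25417438e+00,  7.05645143e+01, -9.59057637e-04,
        1.04265840e+02, -3.24755485e+00]), 'joint_vel': array([-0.07068254, -0.10585649, -0.17837368, -0.00900488, -0.04792441,
        0.0447883 ]), 'joint_torque': array([ 2.37920824e-03, -4.47046316e+01, -4.06908202e+01,  6.99432800e-02,
        2.74322683e-02, -1.08449910e-04]), 'tcp_pos': array([0.24731   , 0.54672317, 0.40377117]), 'orientation': array([-1.79915554e+02, -3.86023017e-03,  1.55659786e+02]), 'contact_force': array([ 0.88293486, -0.70537029,  0.02561834]), 'torque': array([-0.02177561,  0.00741537,  0.0037582 ]), 'gripper_force': 0.0, 'opening': 0.0876677164093939}
```

View pics/scene0.png

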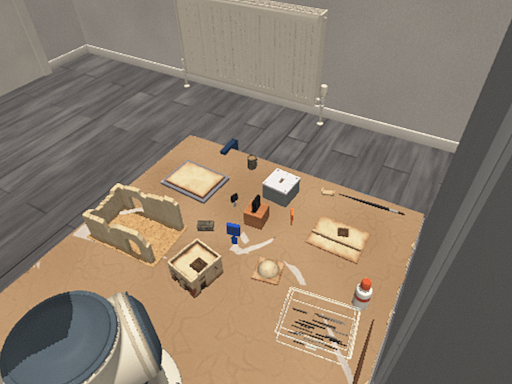

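View pics/side0.png

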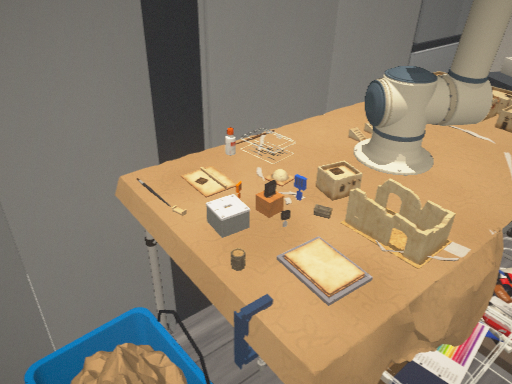

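The scene view shows the tray with pile (195,180), switch (282,187), key in its rest (256,210), a small black look-alike key (235,198), and the ridged plate (338,238). The side view shows the tray at (323,268), switch (228,214), key and rest (270,197), and plate (210,181). I'll get rough positions next, then move the wrist camera.

```bash
cat > h.py <<'E'
import numpy as np,cv2
from station import r
def ray(s,u,v):
    R=np.array(s['R']);c=-R.T@np.array(s['t'])
    d=R.T@np.array([(u-s['cx'])/s['fx'],(v-s['cy'])/s['fy'],1]);return c,d/np.linalg.norm(d)
def plane(s,uv,z):
    c,d=ray(s,*uv);return c+d*(z-c[2])/d[2]
def tri(obs):
    A=np.zeros((3,3));b=np.zeros(3)
    L=[ray(s,*uv) for s,uv in obs]
    for c,d in L:
        P=np.eye(3)-np.outer(d,d);A+=P;b+=P@c
    X=np.linalg.solve(A,b)
    return X,max(np.linalg.norm((np.eye(3)-np.outer(d,d))@(X-c)) for c,d in L)
def save(s,name,roi=None,k=1):
    f=cv2.cvtColor(s['frame'],cv2.COLOR_RGB2BGR)
    if roi: f=f[roi[1]:roi[3],roi[0]:roi[2]]
    cv2.imwrite(f'pics/{name}.png',cv2.resize(f,None,fx=k,fy=k,interpolation=cv2.INTER_CUBIC))
E
python3 - <<'E'
from h import *;import pickle
S=pickle.load(open('s0.pkl','rb'));a,b=S['scene'],S['side']
for n,p,q,z in[('tray',(195,180),(323,268),.015),('switch',(282,182),(228,205),.048),('keytop',(256,198),(271,182),.072),('plate',(338,239),(210,181),.005),('small',(235,195),(286,212),.03)]:
    print(n,tri([(a,p),(b,q)]),plane(a,p,z)[:2],plane(b,q,z)[:2])
t=plane(a,(195,180),.015);p=plane(a,(338,239),.005);k=plane(a,(270,200),.05)
print(r.sense()['tcp_pos'])
# wrist views: camera offset from tcp at the present yaw
import itertools
Rw=np.array(S['wrist']['R']);c0=-Rw.T@np.array(S['wrist']['t'])
for n,X in(('t',t),('k',k),('p',p)):
  for yaw in(155.66,90,0,-90,180):
    dy=np.radians(yaw-155.66);Rz=np.array([[np.cos(dy),-np.sin(dy),0],[np.sin(dy),np.cos(dy),0],[0,0,1]])
    off=Rz@(c0-r.sense()['tcp_pos']);fw=Rz@Rw[2]
    zc=.36; g=off+fw*((X[2]-zc)/fw[2]); T=X-g; T[2]=zc-off[2]
    print(n,yaw,T.round(3),r.inverse_kinematics(T,[180,0,yaw]) is not None)
E
```

```text
tray (array([0.48430018, 0.20295526, 0.0038466 ]), np.float64(0.0012474695045092455)) [0.47559507 0.19319739] [0.49318869 0.21162777]
switch (array([ 0.54185269, -0.016326  ,  0.04601642]), np.float64(0.0011954738682202015)) [ 0.5410046  -0.01792641] [ 0.5430417  -0.01262464]
keytop (array([ 0.44140199, -0.00237383,  0.07242238]), np.float64(0.002028959429153963)) [ 0.44344722 -0.00342994] [ 0.44004135 -0.00092813]
plate (array([ 4.79751905e-01, -1.85197869e-01,  1.48442981e-04]), np.float64(0.002181625265497608)) [ 0.47778479 -0.18736613] [ 0.48341155 -0.17555226]
small (array([0.45590427, 0.06365649, 0.03841516]), np.float64(0.0028755095173694407)) [0.46525049 0.06675747] [0.44595813 0.0574755 ]
[0.24731    0.54672317 0.40377117]
t 155.66 [0.456 0.203 0.381] True
t 90 [0.476 0.215 0.381] True
t 0 [0.498 0.193 0.381] True
t -90 [0.475 0.171 0.381] False
t 180 [0.454 0.194 0.381] True
k 155.66 [ 0.461 -0.017  0.381] True
k 90 [ 0.473 -0.01   0.381] True
k 0 [ 0.485 -0.023  0.381] True
k -90 [ 0.472 -0.035  0.381] False
k 180 [ 0.46  -0.022  0.381] True
p 155.66 [ 0.456 -0.177  0.381] True
p 90 [ 0.478 -0.163  0.381] True
p 0 [ 0.502 -0.188  0.381] True
p -90 [ 0.477 -0.212  0.381] False
p 180 [ 0.453 -0.187  0.381] True
```

Run:
```python
from h import *;import pickle
V=[]
for x,y in((.476,.215),(.476,.10),(.478,-.01),(.478,-.10),(.478,-.18)):
    r.reach([x,y,.32],[180,0,90]);r.wait(.15);V.append(r.snapshot('wrist'))
pickle.dump(V,open('v.pkl','wb'))
f=[cv2.cvtColor(s['frame'],cv2.COLOR_RGB2BGR) for s in V]
cv2.imwrite('pics/w1.png',np.vstack([np.hstack([cv2.resize(x,(400,300)) for x in (f[0],f[2])]),np.hstack([cv2.resize(x,(400,300)) for x in (f[3],f[4])])]))
print(r.sense()['clock'])
```

```text
4.5917
```

View pics/w1.png

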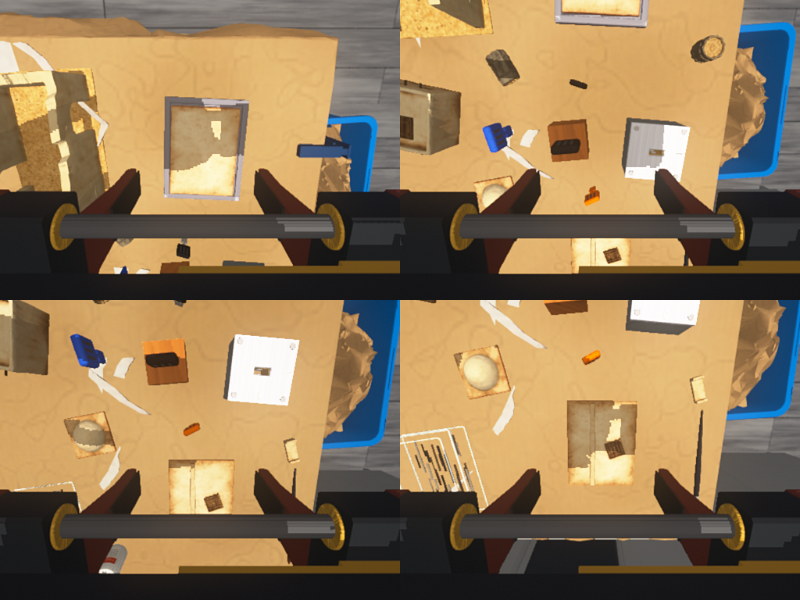

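The four wrist views (image up = +y) show:
- **Tray:** around (203,150), with a cast shadow on it.
- **Key in rest and switch:** around (566,140) and (655,150), with the slot along x.
- **Ridged plate:** around (602,442), nearly axis-aligned, ridge left of centre at about x=592.

I'll view enlarged crops next.

Run:
```python
import pickle,cv2,numpy as np
V=pickle.load(open('v.pkl','rb'))
g=lambda i,a,b,w,h,k:cv2.resize(cv2.cvtColor(V[i]['frame'],cv2.COLOR_RGB2BGR)[b:b+h,a:a+w],None,fx=k,fy=k,interpolation=cv2.INTER_NEAREST)
cv2.imwrite('pics/c1.png',np.hstack([g(4,200,115,130,150,3),g(0,195,115,130,150,3)]))
cv2.imwrite('pics/c2.png',np.vstack([g(3,170,20,230,120,3),g(1,150,10,230,80,3)]))
```

```text
(no output)
```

View pics/c1.png

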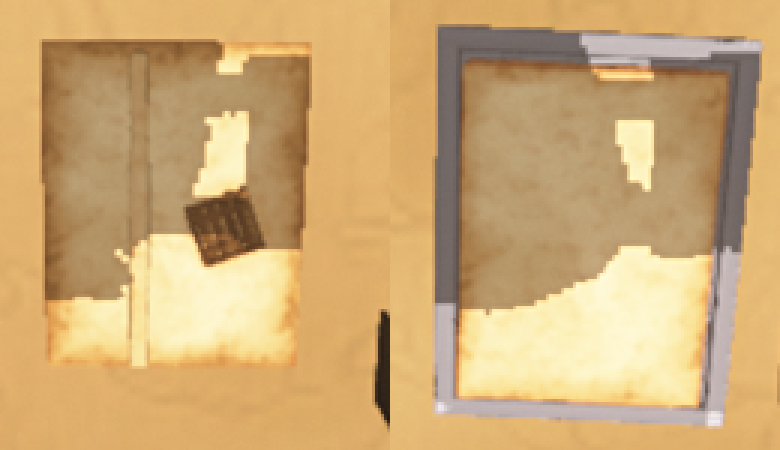

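View pics/c2.png

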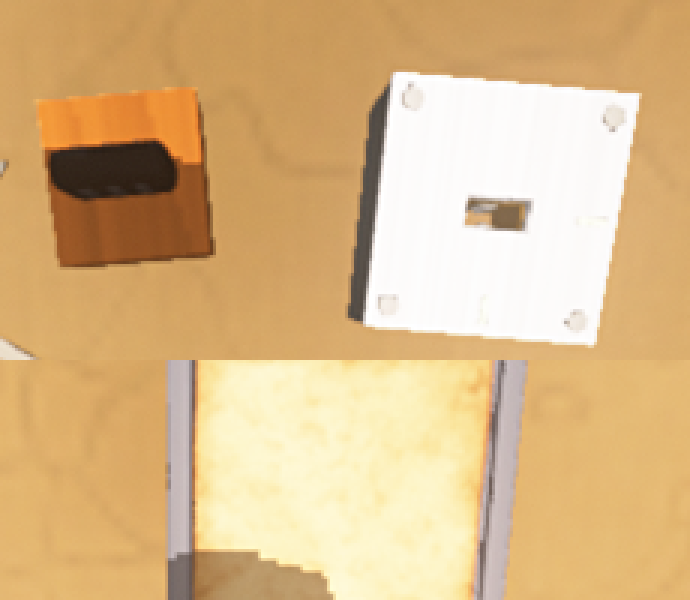

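The crops show clean outlines:
- **Plate (left panel):** corners at (42,41), (311,42), (296,366), (48,364), ridge x 132–149.
- **Pile (right panel):** corners at (463,62), (729,72), (701,409), (455,398).
- **Second picture:** rest top at (38,102)…(212,255), key bow (50–178, 142–200), switch top at (392,73)…(596,346), hole around (497,215).

Next I'll refine the edges to subpixel and triangulate.

```bash
cat >> h.py <<'E'
def proj(s,X):
    c=np.array(s['R'])@X+np.array(s['t']);return np.array([s['cx']+s['fx']*c[0]/c[2],s['cy']+s['fy']*c[1]/c[2]])
def edge(s,p,q,w=2.5):
    "refine a straight edge near p-q: strongest colour step across it, robust line"
    p,q=np.array(p,float),np.array(q,float);d=(q-p)/np.linalg.norm(q-p);n=np.array([-d[1],d[0]])
    o=np.arange(-w-1,w+1.01,.25);ts=np.linspace(.1,.9,60)
    P=(p+ts[:,None]*(q-p))[:,None]+o[None,:,None]*n
    ok=(P>1).all((1,2))&(P[...,0]<510).all(1)&(P[...,1]<382).all(1);P=P[ok]
    I=cv2.remap(cv2.GaussianBlur(s['frame'],(3,3),.6).astype(np.float32),P[...,0].astype(np.float32),P[...,1].astype(np.float32),cv2.INTER_LINEAR)
    G=np.abs(I[:,4:]-I[:,:-4]).sum(2);k=G.argmax(1);pts=np.array([P[i,j+2] for i,j in enumerate(k)],np.float32)
    return cv2.fitLine(pts,cv2.DIST_HUBER,0,.01,.01).ravel()
def quad(s,C,w=2.5):
    L=[edge(s,C[i],C[(i+1)%4],w) for i in range(4)];out=[]
    for i in range(4):
        a,b=L[i-1],L[i];t=np.linalg.solve(np.array([[a[0],-b[0]],[a[1],-b[1]]]),b[2:]-a[2:]);out.append(a[2:]+t[0]*a[:2])
    return np.array(out)
def rep(n,W):
    W=np.array(W)[:,:2];e=lambda i,j:W[j]-W[i]
    ang=lambda v:np.degrees(np.arctan2(v[1],v[0]))
    print(n,'c',W.mean(0).round(4),'sides mm',[round(1e3*np.linalg.norm(e(i,(i+1)%4)),1) for i in range(4)],'yaw',[round(float(a),2) for a in(ang(e(0,1)),ang(e(3,2)),ang(e(3,0))-90,ang(e(2,1))-90)])
E
cat > m.py <<'E'
from h import *;import pickle
V=pickle.load(open('v.pkl','rb'))
D=lambda a,b,L:[(a+x/3-.5,b+y/3-.5) for x,y in L]
Q={'plate':(4,3,.005,D(200,115,[(42,41),(311,42),(296,366),(48,364)])),
'ridge':(4,3,.013,D(200,115,[(132,53),(149,53),(147,367),(131,367)])),
'pile':(0,1,.015,D(195,115,[(73,62),(339,72),(311,409),(65,398)])),
'switch':(3,2,.048,D(170,20,[(392,73),(641,95),(596,346),(363,325)])),
'hole':(3,2,.048,D(170,20,[(467,198),(530,203),(526,231),(464,226)])),
'rest':(3,2,.040,D(170,20,[(38,102),(197,88),(212,255),(60,267)]))}
for n,(i,j,z,C) in Q.items():
    A=quad(V[i],C,2);W=[plane(V[i],c,z) for c in A];rep(n,W)
    S2=[proj(V[j],w) for w in W]
    try:
        B=quad(V[j],S2,3);T=[tri([(V[i],a),(V[j],b)]) for a,b in zip(A,B)]
        print('   2-view z',[round(1e3*t[0][2],1) for t in T],'res',[round(1e3*t[1],1) for t in T],'c@z other view',np.mean([plane(V[j],b,z) for b in B],0)[:2].round(4))
    except Exception as e: print('   ',e)
for j,roi in((3,(170,20,250,100)),(2,None)):
    f=V[j]['frame'].astype(int)
    c=proj(V[j],np.array([.441,-.004,.072])).astype(int);x0,y0=c-32
    x0,y0=max(x0,0),max(y0,0)
    m=(f[y0:y0+64,x0:x0+64].max(2)<60).astype(np.uint8)
    k,lab,st,ce=cv2.connectedComponentsWithStats(m);b=1+st[1:,4].argmax()
    cn=cv2.findContours((lab==b).astype(np.uint8),0,1)[0][0]+np.array([x0,y0])
    print('key',j,c,st[b],ce[b]+[x0,y0],cv2.minAreaRect(cn),cn[:,0].min(0),cn[:,0].max(0))
E
python3 m.py
```

```text
plate c [ 0.4841 -0.181 ] sides mm [np.float64(91.2), np.float64(111.5), np.float64(90.4), np.float64(116.5)] yaw [-2.9, 0.27, -0.87, -1.24]
   2-view z [np.float64(8.2), np.float64(-10.6), np.float64(13.7), np.float64(12.5)] res [np.float64(0.4), np.float64(1.0), np.float64(1.4), np.float64(0.4)] c@z other view [ 0.4833 -0.1811]
ridge c [ 0.4724 -0.1822] sides mm [np.float64(7.1), np.float64(109.3), np.float64(7.7), np.float64(109.8)] yaw [-3.99, 0.12, -0.38, -0.04]
   2-view z [np.float64(-9.4), np.float64(39.7), np.float64(26.7), np.float64(26.5)] res [np.float64(0.1), np.float64(0.1), np.float64(0.8), np.float64(0.4)] c@z other view [ 0.4726 -0.1848]
pile c [0.4853 0.2039] sides mm [np.float64(84.8), np.float64(117.7), np.float64(90.5), np.float64(119.9)] yaw [-4.55, -3.04, -3.17, -0.42]
   2-view z [np.float64(19.1), np.float64(15.4), np.float64(13.1), np.float64(13.0)] res [np.float64(0.4), np.float64(1.9), np.float64(0.1), np.float64(0.4)] c@z other view [0.4862 0.2039]
switch c [ 0.547  -0.0112] sides mm [np.float64(66.6), np.float64(66.6), np.float64(66.7), np.float64(66.5)]
[... 557 characters left out ...]
 c [ 0.4448 -0.0018] sides mm [np.float64(44.8), np.float64(44.9), np.float64(45.0), np.float64(44.9)] yaw [4.95, 4.96, 5.04, 5.18]
   2-view z [np.float64(39.8), np.float64(39.3), np.float64(35.6), np.float64(36.6)] res [np.float64(0.0), np.float64(0.6), np.float64(0.1), np.float64(0.0)] c@z other view [ 0.4451 -0.001 ]
key 3 [201  77] [ 18  23  41  18 620] [207.3483871   76.50483871] ((207.05738830566406, 76.63114929199219), (16.296432495117188, 40.197872161865234), 84.80557250976562) [187  68] [227  85]
key 2 [206 195] [ 20  16  36  19 536] [211.87313433 188.01679104] ((211.50880432128906, 187.61471557617188), (16.796533584594727, 36.04735565185547), 85.60128784179688) [194 179] [229 197]
```

Switch and rest measure well (66.6 mm and 44.9 mm sides, heights about right). Cast shadows disturbed the plate and pile edges, so I'll take less-shaded views from further in −y.

Run:
```python
from h import *;import pickle
V=[]
for x,y in((.52,.155),(.44,.14),(.44,-.24),(.52,-.255)):
    r.reach([x,y,.32],[180,0,90]);r.wait(.2);V.append(r.snapshot('wrist'))
pickle.dump(V,open('v2.pkl','wb'))
f=[cv2.cvtColor(s['frame'],cv2.COLOR_RGB2BGR)[0:250,100:420] for s in V]
for i,X in enumerate([(.4853,.2039,.015)]*2+[(.4841,-.181,.005)]*2):
    c=proj(V[i],np.array(X)).round().astype(int);print(c)
    f[i]=cv2.resize(cv2.cvtColor(V[i]['frame'],cv2.COLOR_RGB2BGR)[max(c[1]-75,0):max(c[1]-75,0)+150,c[0]-66:c[0]+66],None,fx=2,fy=2,interpolation=cv2.INTER_NEAREST)
    print(c[0]-66,max(c[1]-75,0))
cv2.imwrite('pics/c3.png',np.vstack([np.hstack(f[:2]),np.hstack(f[2:])]))
print(r.sense()['clock'])
```

```text
[216 134]
150 59
[298 119]
232 44
[296 125]
230 50
[216 109]
150 34
9.1333
```

View pics/c3.png

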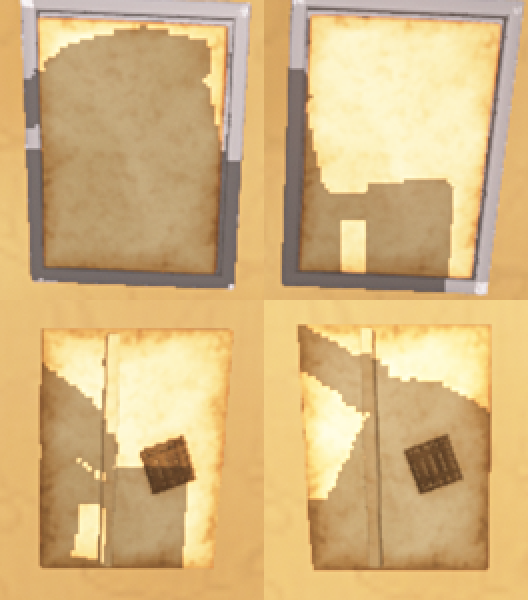

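Four views of the pile (top) and plate (bottom), with most edges clear. Pile corners are about (40,17), (226,29), (216,274), (43,268). Plate corners are about (43,330), (232,329), (212,567), (41,566).

```bash
cat > m2.py <<'E'
from h import *;import pickle
V=pickle.load(open('v2.pkl','rb'))
D=lambda a,b,L:np.array([(a+x/2-.5,b+y/2-.5) for x,y in L])
def two(n,z,i,C,j,E,w=2):
    A,B=quad(V[i],C,w),quad(V[j],E,w)
    rep(n+str(i),[plane(V[i],a,z) for a in A]);rep(n+str(j),[plane(V[j],a,z) for a in B])
    T=[tri([(V[i],a),(V[j],b)]) for a,b in zip(A,B)];print('  z',[round(1e3*t[0][2],1) for t in T],'res',[round(1e3*t[1],1) for t in T],'c',np.mean([t[0] for t in T],0).round(4))
two('pile',.015,0,D(150,59,[(40,17),(226,29),(216,274),(43,268)]),1,D(232,44,[(46,15),(240,14),(210,279),(37,274)]))
two('plate',.005,2,D(230,50,[(43,30),(232,30),(212,267),(41,266)]),3,D(150,34,[(36,25),(227,25),(225,270),(50,268)]))
two('ridge',.013,2,D(230,50,[(108,34),(119,34),(110,264),(102,264)]),3,D(150,34,[(98,28),(108,28),(115,265),(105,265)]),1.2)
E
python3 m2.py
```

```text
pile0 c [0.4853 0.2038] sides mm [np.float64(86.7), np.float64(117.9), np.float64(87.3), np.float64(120.2)] yaw [-4.77, -3.21, -2.66, -2.32]
pile1 c [0.4854 0.2043] sides mm [np.float64(87.6), np.float64(121.6), np.float64(88.7), np.float64(119.2)] yaw [-1.4, -2.93, -2.73, -2.21]
  z [np.float64(12.5), np.float64(20.1), np.float64(17.9), np.float64(12.8)] res [np.float64(0.6), np.float64(1.7), np.float64(0.1), np.float64(0.1)] c [0.4848 0.204  0.0158]
plate2 c [ 0.4825 -0.1825] sides mm [np.float64(90.5), np.float64(116.0), np.float64(87.3), np.float64(117.2)] yaw [-0.62, 0.17, -0.11, -1.66]
plate3 c [ 0.4851 -0.1829] sides mm [np.float64(89.4), np.float64(115.0), np.float64(92.0), np.float64(116.8)] yaw [-1.15, -0.01, -1.6, -0.33]
  z [np.float64(-7.2), np.float64(-3.6), np.float64(-13.5), np.float64(4.6)] res [np.float64(0.1), np.float64(0.4), np.float64(0.4), np.float64(0.1)] c [ 0.4845 -0.1827 -0.0049]
ridge2 c [ 0.4722 -0.183 ] sides mm [np.float64(7.9), np.float64(111.6), np.float64(4.5), np.float64(108.7)] yaw [0.12, -39.63, 0.98, -1.34]
ridge3 c [ 0.4728 -0.1825] sides mm [np.float64(7.3), np.float64(109.4), np.float64(7.0), np.float64(109.4)] yaw [0.01, 0.01, -0.36, -0.55]
  z [np.float64(9.1), np.float64(11.2), np.float64(7.6), np.float64(17.5)] res [np.float64(0.2), np.float64(0.1), np.float64(1.4), np.float64(0.4)] c [ 0.4725 -0.1825  0.0114]
```

Pile centre is (0.4853, 0.204), yaw about −2.7°. The ridge is at (0.4725, −0.1825), consistent with the plate at (0.4845, −0.1825) and yaw about −0.4°. Now I'll grasp the ridge and use the held plate to check the camera bias.

Run:
```python
from h import *;import pickle
O=[180,0,89.6];x,y=.4725,-.1825
def st(n):
    s=r.sense();print(n,round(s['clock'],2),s['tcp_pos'].round(4),s['orientation'].round(2),s['contact_force'].round(1),round(s['opening'],4),round(s['gripper_force'],1))
r.reach([x,y,.23],O);st('above')
r.servo_line([x,y,.1905],speed=.06);r.wait(.2);st('down')
z=r.sense()['tcp_pos'][2]
r.servo_line([x,y,.1905+(.1885-z)],speed=.03);r.wait(.2);st('down2')
r.grab(25);st('grab')
r.servo_line([x,y,.24],speed=.1);r.wait(.2);st('lift')
s=r.snapshot('wrist');pickle.dump(s,open('held.pkl','wb'));save(s,'held',k=1.5)
```

```text
above 9.7 [ 0.4727 -0.1828  0.2313] [1.7989e+02 7.0000e-02 8.9610e+01] [ 0.7 -1.2  0.9] 0.088 0.0
down 10.71 [ 0.4727 -0.1825  0.191 ] [1.7995e+02 2.0000e-02 8.9600e+01] [ 0.   0.2 -0.4] 0.0877 0.0
down2 11.16 [ 0.4725 -0.1825  0.188 ] [180.    0.   89.6] [ 0.7 -0.  -0.3] 0.088 0.0
grab 12.37 [ 0.4725 -0.1825  0.1879] [-179.99   -0.     89.6 ] [-0.8  0.5 -0.2] 0.0073 25.0
lift 13.23 [ 0.4723 -0.1824  0.239 ] [-1.7991e+02 -4.0000e-02  8.9600e+01] [ 0.1 -0.4 -0.5] 0.0068 25.0
```

View pics/held.png

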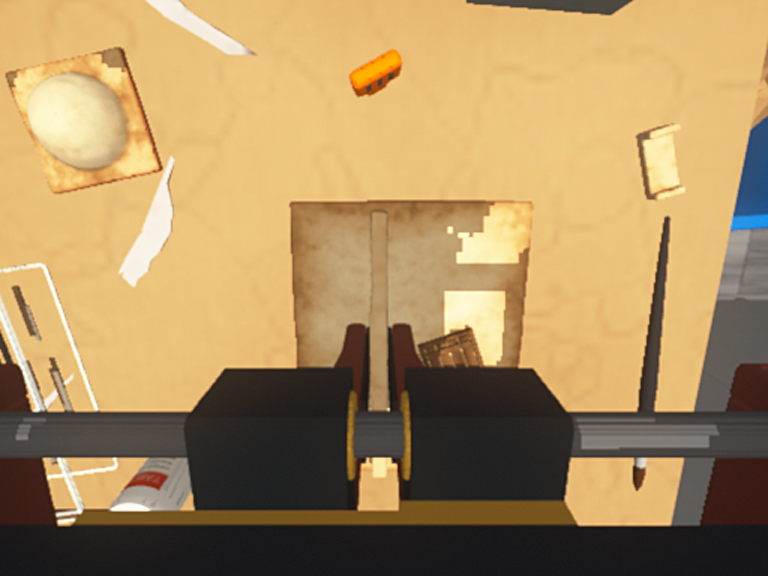

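The plate is held level by the ridge, front corners at (291,202) and (533,203), ridge x about 371–387. I'll compute its position as the camera sees it and the displacement to the pile.

Run:
```python
from h import *;import pickle
s=pickle.load(open('held.pkl','rb'));z=.056
f=lambda *p:[(a/1.5-.17,b/1.5-.17) for a,b in p]
ln={}
for n,(p,q) in dict(front=((291,202),(533,203)),left=((291,203),(297,362)),right=((533,203),(521,362)),rl=((371,212),(370,320)),rr=(((387,212),(388,320)))).items():
    p,q=f(p,q);l=edge(s,p,q,1.5);L=[]
    for e in(p,q):
        e=np.array(e);L.append(l[2:]+l[:2]*((e-l[2:])@l[:2]))
    W=[plane(s,e,.064 if n[0]=='r' and len(n)==2 else z) for e in L];d=W[1]-W[0];print(n,np.round(W,4)[:,:2].tolist(),np.degrees(np.arctan2(d[1],d[0])).round(2))
```

```text
front [[0.4405, -0.1234], [0.5297, -0.1237]] -0.17
left [[0.4397, -0.1243], [0.4389, -0.188]] -90.71
right [[0.5301, -0.1249], [0.5296, -0.1884]] -90.37
rl [[0.4698, -0.127], [0.4693, -0.1673]] -90.64
rr [[0.4762, -0.127], [0.4761, -0.1673]] -90.03
```

Run:
```python
from h import *;import pickle
O=[180,0,87.3];x,y=.4731,.2041
def st(n):
    s=r.sense();print(n,round(s['clock'],2),s['tcp_pos'].round(4),s['orientation'].round(2),s['contact_force'].round(1),round(s['opening'],4),round(s['gripper_force'],1));return s
r.servo_line([.4725,-.1825,.32],speed=.2)
r.reach([x,y,.30],O);r.wait(.2)
s=r.snapshot('wrist');pickle.dump(s,open('ap.pkl','wb'))
r.servo_line([x,y,.212],speed=.1);r.wait(.15);s=st('low')
e=np.array([x,y])-s['tcp_pos'][:2]
z=.206
while z>.2005:
    r.servo_line([x+e[0],y+e[1],z],speed=.02);s=r.sense()
    if abs(s['contact_force'][2])>2.5: break
    z-=.0008
st('contact');r.wait(.2);st('c2')
r.let_go();st('rel')
r.servo_line([x,y,.30],speed=.15)
r.reach([.44,.14,.32],[180,0,90]);r.wait(.2);a=r.snapshot('wrist')
r.reach([.52,.155,.32],[180,0,90]);r.wait(.2);b=r.snapshot('wrist')
pickle.dump([a,b],open('pl.pkl','wb'));st('end')
g=[]
for s in(a,b):
    c=proj(s,np.array([.4853,.204,.02])).astype(int);o=(c[0]-66,max(c[1]-75,0));print(o)
    g.append(cv2.resize(cv2.cvtColor(s['frame'],cv2.COLOR_RGB2BGR)[o[1]:o[1]+150,o[0]:o[0]+132],None,fx=3,fy=3,interpolation=cv2.INTER_NEAREST))
cv2.imwrite('pics/pl.png',np.hstack(g))
```

```text
low 16.71 [0.4734 0.2042 0.2129] [ 1.7991e+02 -3.0000e-02  8.7300e+01] [-0.  -0.6 -0.2] 0.0072 25.0
contact 18.66 [0.4729 0.204  0.2024] [ 1.7997e+02 -1.0000e-02  8.7300e+01] [-2.5 -1.4  7.2] 0.0068 25.0
c2 18.86 [0.4729 0.204  0.2024] [ 1.7997e+02 -1.0000e-02  8.7300e+01] [-4.3 -1.2  7.2] 0.0073 25.0
rel 20.15 [0.4716 0.2045 0.2017] [-1.7975e+02 -2.0000e-02  8.7340e+01] [-7.5 -0.5 12.6] 0.0875 5.8
end 22.28 [0.5193 0.1551 0.3203] [ 1.7997e+02 -1.0000e-02  9.0020e+01] [-0.2  0.3  0.1] 0.0877 0.0
(np.int64(234), np.int64(44))
(np.int64(150), np.int64(60))
```

View pics/pl.png

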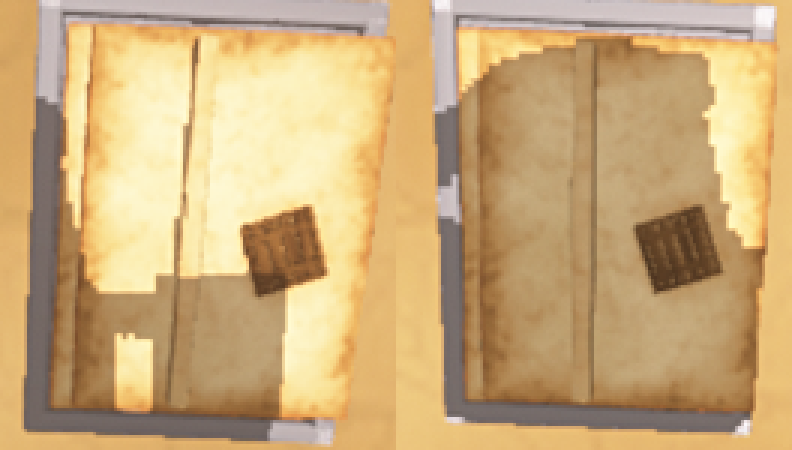

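The picture shows the plate sitting shifted to the right, with a strip of the lower plate visible on the left (x 458–482 in the right panel). The fingertips were too low while opening and dragged it. I'll measure the shift, then regrip a bit higher and correct.

```bash
cat > m3.py <<'E'
from h import *;import pickle
a,b=pickle.load(open('pl.pkl','rb'))
def seg(s,o,p,q,z,w=1.5):
    p,q=[(o[0]+t[0]/3-.5,o[1]+t[1]/3-.5) for t in(p,q)];l=edge(s,p,q,w)
    L=[l[2:]+l[:2]*((np.array(e)-l[2:])@l[:2]) for e in(p,q)];W=[plane(s,e,z) for e in L];d=W[1]-W[0]
    k=np.degrees(np.arctan(-d[0]/d[1] if abs(d[1])>abs(d[0]) else d[1]/d[0]));return np.round(W,4)[:,:2].tolist(),round(float(k),2)
A,B=(234,44),(150,60)
for n,z,pa,pb in(('pile left',.015,((67,25),(50,405)),((62,30),(69,402))),('pl left',.02,((95,28),(72,405)),((86,38),(88,402))),
 ('pl right',.02,((395,40),(347,417)),((380,42),(355,412))),('pl bottom',.02,((72,405),(347,417)),((88,402),(355,412))),('pl top',.02,((95,28),(395,40)),((86,38),(380,42))),
 ('ridge l',.028,((199,38),(168,405)),((180,40),(177,400))),('ridge r',.028,((217,38),(186,405)),((199,40),(196,400))),('tray bl',.009,((22,430),(270,441)),((445-396,417),(735-396,433)))):
    print(n,seg(a,A,*pa,z),seg(b,B,*pb,z))
E
python3 m3.py
```

```text
pile left ([[0.4446, 0.2634], [0.4383, 0.1467]], -3.1) ([[0.4443, 0.2634], [0.4392, 0.1453]], -2.49)
pl left ([[0.4502, 0.2617], [0.4449, 0.1479]], -2.69) ([[0.4511, 0.2604], [0.4452, 0.1466]], -2.96)
pl right ([[0.5399, 0.2585], [0.535, 0.1441]], -2.46) ([[0.5427, 0.2593], [0.5368, 0.1432]], -2.92)
pl bottom ([[0.4452, 0.1475], [0.536, 0.1422]], -3.36) ([[0.4462, 0.1475], [0.5355, 0.1426]], -3.13)
pl top ([[0.4514, 0.2632], [0.5401, 0.2593]], -2.51) ([[0.4529, 0.2612], [0.5414, 0.2604]], -0.51)
ridge l ([[0.4797, 0.2577], [0.4748, 0.1498]], -2.6) ([[0.4813, 0.2589], [0.4762, 0.1496]], -2.69)
ridge r ([[0.4875, 0.2575], [0.4826, 0.1496]], -2.62) ([[0.4886, 0.2589], [0.4844, 0.1496]], -2.22)
tray bl ([[0.4283, 0.1366], [0.5139, 0.1326]], -2.64) ([[0.4291, 0.1365], [0.5307, 0.132]], -2.56)
```

```bash
cat > place.py <<'E'
from h import *;import pickle
O=[180,0,87.3]
def st(n):
    s=r.sense();print(n,round(s['clock'],2),s['tcp_pos'].round(4),s['orientation'].round(2),s['contact_force'].round(1),round(s['opening'],4),round(s['gripper_force'],1));return s
def fine(p,O=None,speed=.05):
    "line with one correction of the steady error"
    p=np.array(p);r.servo_line(p,O,speed=speed);r.wait(.2);e=p-r.sense()['tcp_pos'];r.servo_line(p+e,O,speed=.02);r.wait(.15);return p+e
def look(name,views=((.44,.14),(.52,.155))):
    S=[]
    for x,y in views:
        r.reach([x,y,.32],[180,0,90]);r.wait(.2);S.append(r.snapshot('wrist'))
    pickle.dump(S,open(name+'.pkl','wb'));g=[]
    for s in S:
        c=proj(s,np.array([.4853,.204,.02])).astype(int);o=(c[0]-66,max(c[1]-75,0));print(o)
        g.append(cv2.resize(cv2.cvtColor(s['frame'],cv2.COLOR_RGB2BGR)[o[1]:o[1]+150,o[0]:o[0]+132],None,fx=3,fy=3,interpolation=cv2.INTER_NEAREST))
    cv2.imwrite(f'pics/{name}.png',np.hstack(g))
E
python3 - <<'E'
from place import *
r.reach([.4824,.223,.235],O)
fine([.4824,.223,.2048]);st('down')
r.grab(25);st('grab')
r.servo_line([.4824,.223,.2085],speed=.04);r.wait(.1)
c=fine([.4740,.2238,.2085],speed=.06);s=st('over')
z0=s['contact_force'][2];z=c[2]
while z>c[2]-.006:
    z-=.0005;r.servo_line([c[0],c[1],z],speed=.02);s=r.sense()
    if abs(s['contact_force'][2]-z0)>1.8: break
st('contact')
r.servo_line([c[0],c[1],z+.0006],speed=.02);st('eased')
r.let_go();st('rel')
r.servo_line([c[0],c[1],.29],speed=.15)
look('pl2');st('end')
E
```

```text
down 24.17 [0.4823 0.2229 0.2044] [180.   -0.   87.3] [-0.  -0.4 -0.6] 0.0875 0.0
grab 25.38 [0.4823 0.2229 0.2044] [180.   -0.   87.3] [0.1 0.4 0.4] 0.0069 25.0
over 26.62 [0.474  0.2238 0.2084] [-180.    -0.    87.3] [ 0.7 -0.1 -0.5] 0.007 25.0
contact 28.87 [0.474  0.2239 0.2044] [ 1.7998e+02 -1.0000e-02  8.7300e+01] [-1.7 -0.2  4. ] 0.0067 25.0
eased 29.12 [0.474  0.2238 0.2044] [179.99  -0.    87.3 ] [0.2 0.5 0.6] 0.0071 25.0
rel 30.41 [0.474  0.2238 0.2045] [-180.     0.    87.3] [-0.2  0.1  0.2] 0.0877 0.0
(np.int64(234), np.int64(45))
(np.int64(150), np.int64(60))
end 32.52 [0.5193 0.1551 0.3204] [ 1.7997e+02 -1.0000e-02  9.0020e+01] [-0.6 -0.7  0.5] 0.0879 0.0
```

View pics/pl2.png

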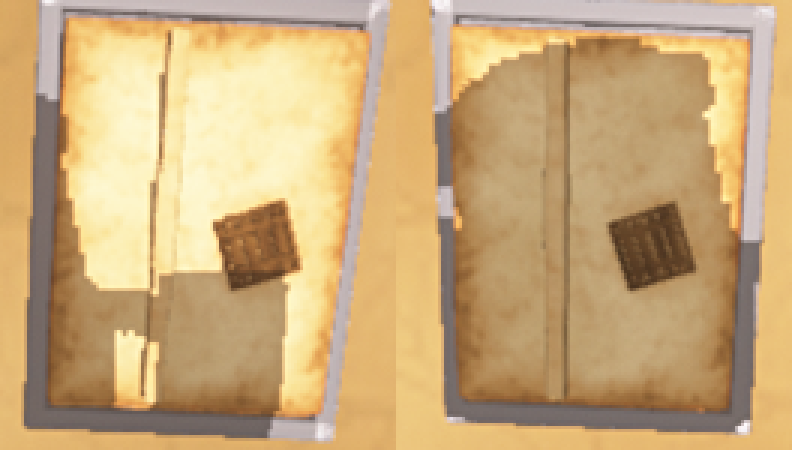

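The plate now lies squared on the pile with no lower-plate strip showing on any side. Next the key: one wrist view at yaw 185°, to cancel any camera mounting bias (and check for the small decoy near the fingers).

```bash
cat > m4.py <<'E'
from h import *;import pickle
V=pickle.load(open('v.pkl','rb'));s=pickle.load(open('k.pkl','rb'))
def sq(c,z,a,h):
    a=np.radians(a);R=np.array([[np.cos(a),-np.sin(a)],[np.sin(a),np.cos(a)]])
    return [np.r_[np.array(c)+R@np.array(k)*h,z] for k in((-1,1),(1,1),(1,-1),(-1,-1))]
for n,c,z,a,h in(('switch',(.547,-.0112),.048,-4.58,.0333),('rest',(.4448,-.0018),.04,5.05,.0224)):
    C=[proj(s,X) for X in sq(c,z,a,h)];print(np.round(C).tolist());rep(n,[plane(s,q,z) for q in quad(s,C,4)])
E
python3 - <<'E'
from place import *
r.reach([.585,-.007,.32],[180,0,-175]);r.wait(.2)
s=r.snapshot('wrist');st('k');pickle.dump(s,open('k.pkl','wb'));save(s,'k',k=1.5)
E
python3 m4.py
```

```text
k 34.48 [ 0.585  -0.0068  0.32  ] [ 180.      0.   -174.99] [-0.1  0.7  0.3] 0.0876 0.0
[[297.0, 118.0], [281.0, 193.0], [208.0, 181.0], [218.0, 104.0]]
switch c [ 0.547  -0.0111] sides mm [np.float64(65.9), np.float64(65.3), np.float64(65.7), np.float64(66.4)] yaw [-4.58, -3.64, -4.68, -4.83]
[[303.0, -8.0], [300.0, 54.0], [246.0, 54.0], [246.0, -8.0]]Traceback (most recent call last):
  File "m4.py", line 7, in <module>
    C=[proj(s,X) for X in sq(c,z,a,h)];print(np.round(C).tolist());rep(n,[plane(s,q,z) for q in quad(s,C,4)])
                                                                                                ~~~~^^^^^^^
  File "h.py", line 31, in quad
    L=[edge(s,C[i],C[(i+1)%4],w) for i in range(4)];out=[]
       ~~~~^^^^^^^^^^^^^^^^^^^^^
  File "h.py", line 27, in edge
    I=cv2.remap(cv2.GaussianBlur(s['frame'],(3,3),.6).astype(np.float32),P[...,0].astype(np.float32),P[...,1].astype(np.float32),cv2.INTER_LINEAR)
cv2.error: OpenCV(4.12.0) /io/opencv/modules/imgproc/src/imgwarp.cpp:1703: error: (-215:Assertion failed) !_map1.empty() in function 'remap'
```

View pics/k.png

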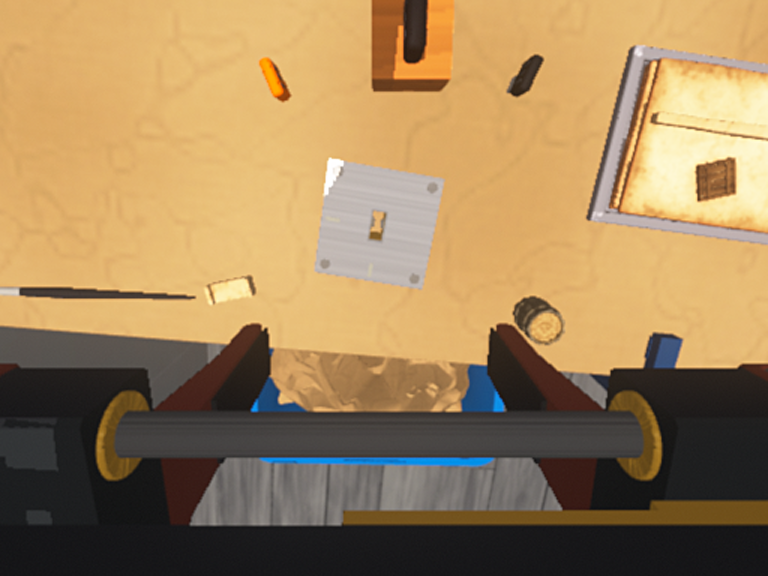

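The view confirms the switch at (0.547, −0.0111), so camera bias is negligible. The key in the rest is at (413,30), and the decoy at (525,75) is clear of the finger. Now I'll take the key and start inserting, with abort checks.

Run:
```python
from place import *;import sys
O=[180,0,-174.95];k=[.4447,-.0017]
r.reach(k+[.262],O)
c=fine(k+[.228],speed=.08);st('down')
r.grab(50);s=st('grab')
if not .008<s['opening']<.0125: sys.exit('bad grip')
r.servo_line([c[0],c[1],.283],speed=.08);st('lift')
O2=[180,0,175.42]
r.servo_line([.547,-.0111,.283],O2,speed=.12)
c=fine([.547,-.0111,.270],O2,speed=.06);s=st('over')
z=c[2];z0=s['contact_force'][2]
for i in range(6):   # enter to about 10 mm
    z-=.002;r.servo_line([c[0],c[1],z],speed=.03);s=r.sense()
    if abs(s['contact_force'][2]-z0)>8: print('stop');break
st('enter');print('cmd',c,z)
a=r.snapshot('scene');pickle.dump(a,open('e.pkl','wb'))
```

```text
down 36.31 [ 0.4445 -0.0017  0.2275] [-1.8000e+02  1.0000e-02 -1.7495e+02] [ 0.2 -0.  -0.4] 0.0877 0.0
grab 37.48 [ 0.4445 -0.0017  0.2274] [ 180.     -0.   -174.95] [ 0.1 -0.2 -0.4] 0.0098 50.0
lift 38.33 [ 0.4444 -0.0017  0.2826] [ 1.7999e+02 -4.0000e-02 -1.7495e+02] [ 0.  -0.5 -1.1] 0.0098 50.0
over 40.3 [ 0.547  -0.0111  0.2698] [1.8000e+02 1.0000e-02 1.7542e+02] [ 0.6 -0.  -0.8] 0.0099 50.0
enter 41.8 [ 0.5469 -0.0111  0.2575] [ 1.8000e+02 -2.0000e-02  1.7542e+02] [ 0.6  0.4 -0.5] 0.0098 50.0
cmd [ 0.54697454 -0.01109896  0.26971256] 0.2577125631937466
```

The key is in the hole about 9 mm deep with no contact. I'll push home with a wiggle.

Run:
```python
from place import *
x,y=.54697,-.0111;z=.2577;i=0;h=.2354
while i<26:
    s=r.sense();p=s['tcp_pos'][2];f=s['contact_force'][2]
    if i%3==0 or p<h+.0006: print(i,round(s['clock'],2),round(p,4),round(z,4),s['contact_force'].round(1))
    if p<h+.0006 and f>6 or f>45: break
    if f<30: z=max(z-(.003 if f<5 else .0025),h-.010)
    r.servo_line([x,y,z],[180,0,175.42+(3 if i%2 else -3)],speed=.04);i+=1
r.servo_line([x,y,z],[180,0,175.42],speed=.03);st('end');print('z',z)
```

```text
0 41.85 0.2576 0.2577 [ 0.4 -0.2 -0.5]
3 42.62 0.249 0.2487 [ 2.9  1.1 -1.9]
6 43.39 0.2401 0.2397 [1.8 0.2 6. ]
8 43.91 0.2354 0.2342 [1.3 2.2 6.2]
end 44.16 [ 0.5473 -0.0111  0.2357] [1.7999e+02 1.3000e-01 1.7549e+02] [0.1 1.7 8.9] 0.0095 50.0
z 0.23419999999999996
```

Run:
```python
from place import *
x,y=.54697,-.0111
z=.2342
for _ in range(4):
    s=r.sense()
    if s['contact_force'][2]>14: break
    z-=.0008;r.servo_line([x,y,z],[180,0,175.42],speed=.03)
st('home')
T=[]
for d in(15,30,45,60,75,88,94,98,101,104,107,110):
    r.servo_line([x,y,z],[180,0,175.42-d],speed=.05);s=r.sense()
    T.append((d,round(float(175.42-s['orientation'][2]),1),round(float(s['torque'][2]),3),s['contact_force'].round(1).tolist(),round(s['tcp_pos'][2],4)))
    if d>=88 and abs(s['torque'][2])>.35 or s['clock']>52.5: break
for t in T: print(t)
st('end')
```

```text
home 44.66 [ 0.5473 -0.011   0.2354] [1.7999e+02 1.6000e-01 1.7551e+02] [-2.8  1.8 15.6] 0.0098 50.0
(15, 14.9, 0.007, [-1.1, 1.6, 12.7], np.float64(0.2354))
(30, 30.0, -0.087, [-2.0, 0.5, 14.1], np.float64(0.2354))
(45, 45.0, 0.007, [-2.3, -0.5, 14.1], np.float64(0.2354))
(60, 60.0, -0.031, [-3.2, -2.1, 13.2], np.float64(0.2354))
(75, 75.0, -0.038, [-4.0, -3.0, 14.9], np.float64(0.2354))
(88, 88.0, 0.023, [-6.1, -2.8, 15.5], np.float64(0.2354))
(94, 94.0, -0.061, [-6.1, -2.5, 15.9], np.float64(0.2354))
(98, 98.0, 0.02, [-5.6, -1.6, 16.6], np.float64(0.2354))
(101, 101.0, 0.023, [-5.9, -2.8, 15.8], np.float64(0.2354))
(104, 103.9, 0.297, [-5.5, -1.6, 17.2], np.float64(0.2354))
(107, 106.9, 0.543, [-6.8, -2.5, 16.6], np.float64(0.2354))
end 48.33 [ 0.5467 -0.0118  0.2354] [1.7994e+02 1.3000e-01 6.8510e+01] [-6.8 -2.5 16.6] 0.0096 50.1
```

Run:
```python
from place import *
r.wait(.3);s=st('hold');print(s['torque'].round(3))
if s['torque'][2]>.15: print(r.hand_in())
```

```text
hold 48.63 [ 0.5467 -0.0118  0.2354] [1.7994e+02 1.3000e-01 6.8520e+01] [-7.2 -2.8 16.8] 0.0097 50.1
[-0.538  1.42   0.537]
the job is handed in; nothing more can be done
None
```

I handed the job in at 48.6 s: the ridged plate lies squared on the pile after one correction (my first release dragged it about 8 mm), and the key is fully home, gripped and held turned against the end stop; I did not recheck the barrel and bench at the end.

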